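# Line up a chain tensioner under the pin punch and hold its cage wound to the stop

### The job

The spring-loaded chain tensioner on the slide has to be wound and held so that its lock pin can be driven. First, with the cage arm left at rest, slide the carriage (it has a red handle) until the hole with the yellow ring is centred under the tip of the fixed punch; then swing the cage arm (it has an orange sleeve at its end) against its spring, anticlockwise from above, all the way to its stop, with the hole still under the tip. Finish while still holding the arm against the stop with the fingers, do not let go, and leave the loose things around it where they are.

Things in the scene. Friction and masses are not known exactly. Their poses are not given: they have to be found in the camera images.
- slide_bed: blue base plate 122 x 300 x 8 mm with two steel rails, fixed to the surface; origin on the surface under its middle; its y axis is the sliding direction, x points away from the robot, towards the punch stand
- work_slide (a joint): slide of the aluminium carriage (112 x 170 mm, top 28 mm above the surface) along the bed's y axis, m; grows towards the bed's +y, ends at -0.05 and 0.115; stiff, it moves at about 8 N and stays where it is left
- slide_handle (a point): on the axis of the carriage's upright red handle (18 mm diameter, free between 32 and 78 mm above the surface), 62 mm above the surface; push or grip it from above
- pin_hole (a point): centre of the pin hole, 8 mm, black in a yellow ring of 18 mm, on the dark hanger plate of the carriage, 36 mm above the surface
- punch_stand: grey punch stand 44 x 64 mm, 120 mm tall, fixed behind the slide, with an arm that overhangs the carriage; origin on the surface under its middle; its place along the slide varies
- punch_tip (a point): lower point of the fixed steel punch, 50 mm in front (-x) of the stand's origin, 44 mm above the surface, 8 mm above the hole's face
- pivot (a point): on the upright axis of the cage arm's pivot on the carriage, 36 mm above the surface
- cage_arm (a joint): angle of the cage arm about the upright pivot axis, rad: 0 at rest (the arm points towards the robot, 200 degrees from the bed's x axis, anticlockwise from above), 1.22 at its stop (a steel pin; the arm then points along the bed's -y). Grows anticlockwise seen from above; the spring (0.18 N m at rest, 0.36 N m at the stop, so about 4 N at the sleeve) swings it back when let go
- cage: the cage arm: two dark plates with two toothed grey wheels, 115 mm long and 34 mm wide, 40 to 58 mm above the surface; origin on the pivot axis 36 mm above the surface, x axis along the arm to the sleeve
- winding_sleeve (a point): on the axis of the upright orange sleeve (16 mm diameter, free between 61 and 94 mm above the surface) at the arm's end, 95 mm from the pivot axis, 78 mm above the surface; grip or push it from above
- bolt_1: loose steel bolt, 20 x 58 x 18 mm, bystander; origin in the middle of its underside
- bolt_2: loose steel bolt, 20 x 58 x 18 mm, bystander; origin in the middle of its underside
- tape_measure: loose yellow tape measure, 36 x 80 x 62 mm, bystander; origin in the middle of its underside
- marker: loose red and white marker pen, 17 x 135 x 16 mm, bystander; origin in the middle of its underside

How it is judged:
On the way, in this order (a step that is already met when the one before it is completed fails the run):
1. the pin hole is slid under the punch tip while the cage arm is still at rest (horizontal distance between pin_hole and punch_tip below 0.005 m and value of joint cage_arm below 0.2 rad), for 0.2 s.
2. the cage arm is wound to its stop and held by the fingers, the hole still under the tip (horizontal distance between pin_hole and punch_tip below 0.005 m and value of joint cage_arm above 1.15 rad and contact force between the fingers and cage above 1 N), for 0.3 s.
At the end, for the whole second after the job is handed in: The pin hole's centre is within 5 mm (seen from above) of the punch tip and the carriage is still; the cage arm is within 0.07 rad (4 degrees) of its stop and the fingers press on it with more than 1 N, holding it there (all of step 2 and velocity of joint work_slide between -0.01 and 0.01 m/s); the arm keeps its last pose, push and grip.
It fails at once if the bolt 1 is moved more than 30 mm (distance of bolt_1 from where it was at the start of the episode above 0.03 m).
It fails at once if the bolt 2 is moved more than 30 mm (distance of bolt_2 from where it was at the start of the episode above 0.03 m).
It fails at once if the tape measure is moved more than 30 mm (distance of tape_measure from where it was at the start of the episode above 0.03 m).
It fails at once if the marker is moved more than 30 mm (distance of marker from where it was at the start of the episode above 0.03 m).
It also fails if it takes over 56 s, if anything falls off the work surface, if the arm or the gripper's body presses on something with over 40 N, if the wrist force passes 120 N, or if a joint passes its speed limit or range.

### The arm

A 7-joint arm with a two-finger parallel gripper is mounted at the origin on a cart in front of the work surface, level with it; the furniture and walls round the work are solid. World frame = base frame: x ahead of the robot, y to its left, z up, the work surface at z = 0. Lengths are in m, angles in rad, forces in N, time in s.
With the tool pointing down it reaches from about 0.4 to 0.85 m from the base axis. Payload 4.4 kg.
Tool frame: the origin (TCP) lies between the finger pads; the fingertips stand 11 mm ahead of it and the grasp point (between the pads) lies 8 mm behind it; z points along the fingers, y is the line along which they close (so a half turn about z gives the same grasp; the last joint's range is limited). The gripper opens to 94 mm and grips with 3 to 60 N. Pads are 16 mm wide; open, the fingers measure 119 mm over their backs; the gripper's body (75 mm by 177 mm) begins 78 mm behind the grasp point.
Start: joints at [1.047, 0.628, 0.038, 1.517, -0.027, 0.996, -0.02], TCP at [0.287, -0.583, 0.216] pointing down, gripper open.
Joint ranges: [-3.06, 3.06], [-0.37, 2.12], [-1.25, 1.32], [0.18, 2.47], [-1.1, 4.24], [0.23, 1.98], [-2.94, 2.94]. Speed limits (rad/s): [2.57, 2.57, 3.14, 3.14, 3.14, 3.14, 3.14].

### API

Orientations are given as a unit quaternion [x, y, z, w].
In Python, from plant import env gives the robot as it stands.
- The arm moves only by the tool carry_out, never from a script. Its argument "targets" is a list of rows, each an object of numbers: "x", "y", "z": the shift along the tool's x, y, z in m; "roll": the turn about the tool's z in rad. In form: [{"x": .., "y": .., "z": .., "roll": ..}, ...]. A call has 1 to 5 rows; each row is the pose to reach, as a shift and turn from the pose commanded when the call began, along the tool's axes at that moment; what a row does not reach only later rows make up. A row lasts 1/10 s, in which the tool goes at most 50 mm and 8.59 degrees, less where a joint would pass 70% of its speed; a pose out of reach is approached as far as the arm can. A call with a gripper value outside its range is refused whole. "gripper" is the opening in per cent of the stroke, from 0 (shut) to 100 (fully open), set as the call begins (left out, the last holds). The fingers move at their own pace and stop on an object; the grip force is fixed at half the most. Time passes only in rows, so rows that repeat a pose let the fingers close. It gives the time, the measured TCP pose, the force, the opening and the grip force at its end, in the units of the state.
- env.read_state(): the state, without advancing time (a new reading comes with each control period).
- env.capture(name): name is "side" or "top" or "wrist"; returns the picture (480x640x3 uint8, blue, green, red); there is no depth.
- env.get_calibration(name): a dict with "fov_y" (degrees; the focal length in pixels is half the picture's height over the tangent of half this angle, whatever the lens; pixels are square), "cx", "cy" (the principal point, pixels), "xyz" and "orientation" of the camera in the world. Camera axes: x right, y down, z forward; pixel columns grow to the right and rows downward; lengths in m; the calibration is good to about 2 mm. A picture is of the moment at which its call begins: read the wrist's pose just before it. get_calibration takes no time and is no camera call; for the wrist camera it gives the pose at the moment of the call.
- env.hand_in(): hands the job in; it is judged then, once.
The state is a dict: "time": time; "qpos": joint angles; "joint_vel": joint speeds; "joint_efforts": joint torques, N m; "ee_pos": TCP position; "orientation": TCP orientation; "ft_force": force on the tool from outside, world axes, zero at the start; "torque": the same for the moment, N m; "grip_width": finger opening in m; "grip_force": force on a finger pad.
Only numpy, scipy, OpenCV 4.12 (cv2) and the standard library are available. Lean on these libraries where they do the work, as an engineer would, in place of code of your own. Each camera call takes 0.05 s, during which the arm holds its last target. There are 200 camera calls.

## Working session

There is one attempt and no reset: what is moved stays moved. The work goes in short steps, Python scripts to look and compute and a tool call to move; the robot and the scene stay as the last step left them, time stands still between calls to the robot, and variables do not carry over. Pictures are saved under pics/ and viewed, at most 10 in all, crops included, and the job is handed in when it is done.

Besides the shell and the picture viewer there is one more tool, called as name(argument=value, ...), one argument or row to a line, values as JSON. carry_out: Moves the arm, as the interface text tells. Its arguments: {"type":"object","properties":{"targets":{"type":"array","items":{"type":"object","properties":{"x":{"type":"number"},"y":{"type":"number"},"z":{"type":"number"},"roll":{"type":"number"}}}},"gripper":{"type":"number"}},"required":["targets"]}

```bash
mkdir -p pics; ls; python3 - <<'E'
from plant import env
import cv2,json
for n in("top","side"):
    cv2.imwrite(f"pics/{n}0.png",env.capture(n)); print(n,env.get_calibration(n))
s=env.read_state();print({k:s[k] for k in("time","qpos","ee_pos","orientation","ft_force","grip_width")})
E
```

```text
pics
top {'fov_y': 57.478596039075924, 'cx': 316.47813873983347, 'cy': 243.39047659751347, 'xyz': array([ 0.38152537, -0.23623902,  0.92992096]), 'orientation': array([-0.7009437 ,  0.70740228, -0.0614276 ,  0.066982  ])}
side {'fov_y': 42.42454414167213, 'cx': 317.06893394990647, 'cy': 245.54405545210346, 'xyz': array([ 0.01456428, -1.521133  ,  0.77339524]), 'orientation': array([ 0.8373033 , -0.15874089,  0.10944956, -0.51161051])}
{'time': 0.1, 'qpos': array([ 1.04718867,  0.62924347,  0.03844722,  1.51822676, -0.02699538,
        0.99629204, -0.01997733]), 'ee_pos': array([ 0.28706778, -0.58255214,  0.21566588]), 'orientation': array([ 9.73912643e-01,  2.26921751e-01, -1.97267152e-04, -8.01907104e-04]), 'ft_force': array([-0.65320727, -0.03301754, -0.1253662 ]), 'grip_width': 0.09374355381371291}
```

View pics/top0.png

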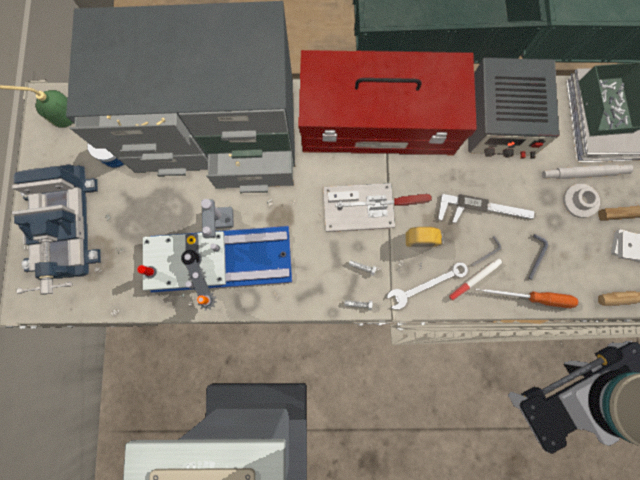

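View pics/side0.png

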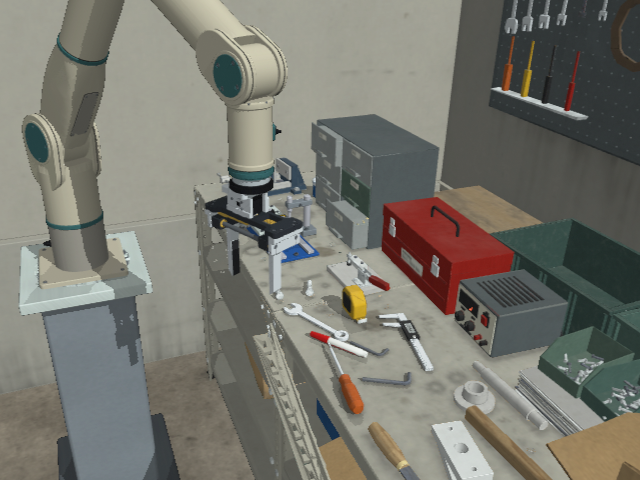

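The top view shows the bed at about (215,258), the red handle at (147,270), the orange sleeve at (204,300), the yellow ring at (191,240) and the punch stand at (215,212). The tape is at (424,237), the bolts at (360,267) and (357,305), and the marker at (475,280). The side view shows the gripper in front, with the slide hidden behind it. I'll enlarge the slide area.

```bash
cat > h.py <<'E'
import numpy as np,cv2
from scipy.spatial.transform import Rotation as R
def K(c):
    f=240/np.tan(np.radians(c["fov_y"])/2); return np.array([[f,0,c["cx"]],[0,f,c["cy"]],[0,0,1]])
def px2w(c,uv,z):
    d=R.from_quat(c["orientation"]).as_matrix()@np.linalg.inv(K(c))@[uv[0],uv[1],1]
    return np.array(c["xyz"])+d*(z-c["xyz"][2])/d[2]
def w2px(c,p):
    q=K(c)@R.from_quat(c["orientation"]).as_matrix().T@(np.array(p)-c["xyz"]); return q[:2]/q[2]
E
python3 - <<'E'
from h import *; from plant import env
im=cv2.imread("pics/top0.png")[190:320,130:300]
cv2.imwrite("pics/c1.png",cv2.resize(im,None,fx=4.5,fy=4.5,interpolation=cv2.INTER_CUBIC))
c=env.get_calibration("top")
for n,uv,z in[("handle",(146,270),.078),("ring",(191,240),.036),("sleeve",(204,300),.094),("bedTR",(290,227),.008),("bedBR",(291,283),.008),("bolt1",(360,267),.01),("bolt2",(357,305),.01),("tape",(424,237),.05)]: print(n,px2w(c,uv,z).round(4))
E
```

```text
handle [0.4884 0.1051 0.078 ]
ring [0.5557 0.0317 0.036 ]
sleeve [ 0.428  -0.0155  0.094 ]
bedTR [ 0.5876 -0.1728  0.008 ]
bedBR [ 0.4667 -0.1753  0.008 ]
bolt1 [ 0.499  -0.3213  0.01  ]
bolt2 [ 0.4195 -0.313   0.01  ]
tape [ 0.5545 -0.45    0.05  ]
```

View pics/c1.png

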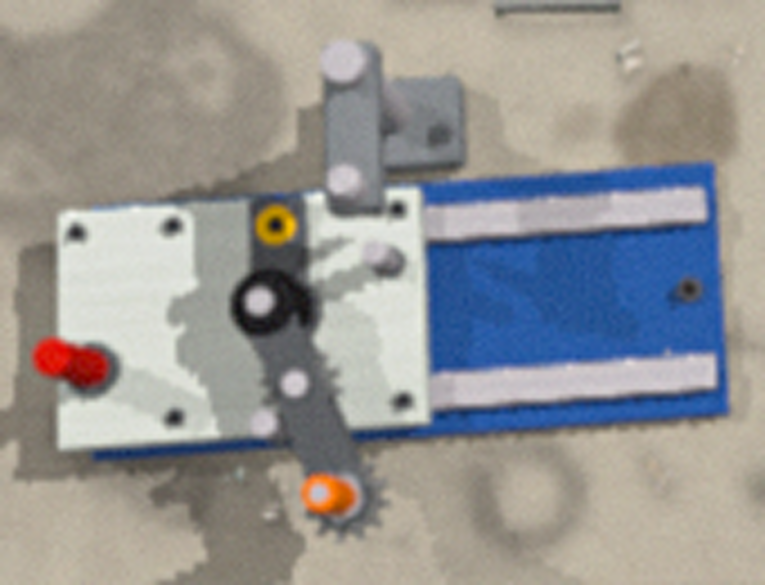

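The crop shows the carriage on the left of the bed. Pixel positions in the crop: handle cap (52,357), ring (276,225), sleeve top (318,493), pivot cap (259,300), punch head on the stand arm (345,180), stop pin (380,255). The carriage has to go right, towards -y.

```bash
python3 - <<'E'
from h import *; from plant import env
c=env.get_calibration("top")
f=lambda u,v,z:px2w(c,(130+(u+.5)/4.5-.5,190+(v+.5)/4.5-.5),z)
P={n:f(*a) for n,a in dict(bedTR=(713,163,.008),bedBR=(727,412,.008),bedBL=(95,458,.008),carTL=(58,210,.028),carBL=(58,449,.028),carTR=(420,185,.028),carBR=(430,424,.028),handle_top=(52,357,.08),handle_base=(94,368,.03),ring=(276,225,.036),sleeve=(318,493,.095),slbase=(345,496,.06),pivot=(259,300,.066),punchhead=(345,180,.125),headback=(345,60,.125),standBR=(463,165,.0)).items()}
for n in P: print(n,P[n].round(4))
a=lambda p,q:np.degrees(np.arctan2(*(P[q]-P[p])[[1,0]]))
print(a("bedBR","bedTR"),a("bedBR","bedBL")-90,a("carBR","carBL")-90,a("carTR","carTL")-90,a("pivot","sleeve"))
w=env.get_calibration("wrist");print(w, R.from_quat(w["orientation"]).as_matrix().round(2))
s=env.read_state(); Rt=R.from_quat(s["orientation"]).as_matrix();print(Rt.round(3), Rt.T@(w["xyz"]-s["ee_pos"]))
print("to view pose",Rt.T@(np.array([.40,.0,.216])-s["ee_pos"]))
E
```

```text
bedTR [ 0.5902 -0.1686  0.008 ]
bedBR [ 0.4706 -0.1756  0.008 ]
bedBL [0.4518 0.1203 0.008 ]
carTL [0.5663 0.137  0.028 ]
carBL [0.4545 0.1299 0.028 ]
carTR [ 0.5766 -0.0326  0.028 ]
carBR [ 0.4644 -0.0406  0.028 ]
handle_top [0.4903 0.1139 0.08  ]
handle_base [0.4915 0.1148 0.03  ]
ring [0.5566 0.0318 0.036 ]
sleeve [ 0.4296 -0.0087  0.095 ]
slbase [ 0.4302 -0.0111  0.06  ]
pivot [0.5168 0.0289 0.066 ]
punchhead [ 0.558 -0.023  0.125]
headback [ 0.6101 -0.0211  0.125 ]
standBR [ 0.5923 -0.0469 -0.    ]
3.3336749747858456 3.6398280400226497 3.321850183362713 3.4554106452916074 -156.6813760199881
{'fov_y': 63.66886107046491, 'cx': 315.67595783734134, 'cy': 241.92323588688134, 'xyz': array([ 0.35184582, -0.55106877,  0.3836193 ]), 'orientation': array([ 0.84246088, -0.52351874, -0.06830604,  0.10734093])} [[ 0.44 -0.87 -0.23]
 [-0.9  -0.43 -0.11]
 [-0.    0.25 -0.97]]
[[ 0.897  0.442 -0.001]
 [ 0.442 -0.897  0.001]
 [-0.    -0.002 -1.   ]] [ 7.20191096e-02  1.13794398e-04 -1.67955300e-01]
to view pose [ 3.58792174e-01 -4.72640221e-01  4.39166783e-04]
```

carry_out(
  targets=[
    {"x": 0.033, "y": -0.036},
    {"x": 0.066, "y": -0.071},
    {"x": 0.098, "y": -0.107},
    {"x": 0.131, "y": -0.142},
    {"x": 0.164, "y": -0.178},
  ],
  gripper=100,
)

```text
invalid input at $.targets[0]: expected keys x, y, z, roll
```

carry_out(
  targets=[
    {"x": 0.033, "y": -0.036},
    {"x": 0.066, "y": -0.071},
    {"x": 0.098, "y": -0.107},
    {"x": 0.131, "y": -0.142},
    {"x": 0.164, "y": -0.178},
  ],
)

```text
invalid input at $.targets[0]: expected keys x, y, z, roll
```

carry_out(
  targets=[
    {"x": 0.033, "y": -0.036, "roll": 0.08},
    {"x": 0.066, "y": -0.071, "roll": 0.16},
    {"x": 0.098, "y": -0.107, "roll": 0.24},
    {"x": 0.131, "y": -0.142, "roll": 0.32},
    {"x": 0.164, "y": -0.178, "roll": 0.398},
  ],
)

```text
invalid input at $.targets[0]: expected keys x, y, z, roll
```

carry_out(
  targets=[
    {"x": 0, "y": 0},
    {"x": 0, "y": 0},
  ],
)

```text
invalid input at $.targets[0]: expected keys x, y, z, roll
```

carry_out(
  targets=[
    {"x": 0.033, "y": -0.036, "z": 0, "roll": 0},
    {"x": 0.066, "y": -0.071, "z": 0, "roll": 0},
    {"x": 0.098, "y": -0.107, "z": 0, "roll": 0},
    {"x": 0.131, "y": -0.142, "z": 0, "roll": 0},
    {"x": 0.164, "y": -0.178, "z": 0, "roll": 0},
  ],
  gripper=100,
)

```text
time: 0.6
ee_pos: [0.3559, -0.349, 0.2163]
orientation: [0.974, 0.227, -0.0, -0.0]
ft_force: [1.1, -0.1, -0.2]
grip_width: 0.0937
grip_force: 0.0
```

carry_out(
  targets=[
    {"x": 0.033, "y": -0.036, "z": 0, "roll": 0},
    {"x": 0.066, "y": -0.071, "z": 0, "roll": 0},
    {"x": 0.098, "y": -0.107, "z": 0, "roll": 0},
    {"x": 0.131, "y": -0.142, "z": 0, "roll": 0},
    {"x": 0.164, "y": -0.178, "z": 0, "roll": 0},
  ],
)

```text
time: 1.1
ee_pos: [0.4243, -0.117, 0.2165]
orientation: [0.974, 0.227, -0.0, 0.0]
ft_force: [2.0, 0.3, 0.4]
grip_width: 0.0939
grip_force: 0.0
```

carry_out(
  targets=[
    {"x": 0.033, "y": -0.036, "z": 0, "roll": 0.08},
    {"x": 0.066, "y": -0.071, "z": 0, "roll": 0.16},
    {"x": 0.098, "y": -0.107, "z": 0, "roll": 0.24},
    {"x": 0.131, "y": -0.142, "z": 0, "roll": 0.32},
    {"x": 0.164, "y": -0.178, "z": 0, "roll": 0.398},
  ],
)

```text
time: 1.6
ee_pos: [0.4927, 0.1152, 0.2163]
orientation: [1.0, 0.028, -0.0, 0.0]
ft_force: [1.0, -0.7, -0.5]
grip_width: 0.0942
grip_force: 0.0
```

carry_out(
  targets=[
    {"x": 0, "y": 0, "z": 0, "roll": 0},
    {"x": 0, "y": 0, "z": 0, "roll": 0},
  ],
)

```text
time: 1.8
ee_pos: [0.4922, 0.1146, 0.216]
orientation: [0.999, 0.032, -0.001, 0.0]
ft_force: [0.6, -0.8, -0.8]
grip_width: 0.0936
grip_force: 0.0
```

```bash
python3 - <<'E'
from h import *; from plant import env
c=env.get_calibration("wrist"); cv2.imwrite("pics/w1.png",env.capture("wrist"))
for n,p in dict(handle=(.491,.1143,.08),ring=(.5566,.0318,.036),tip=(.559,-.0235,.044),sleeve=(.43,-.0095,.095)).items(): print(n,w2px(c,p).round(1))
E
```

```text
handle [315.5 234.5]
ring [414.  156.2]
tip [480.6 158. ]
sleeve [462.1 320.8]
```

View pics/w1.png

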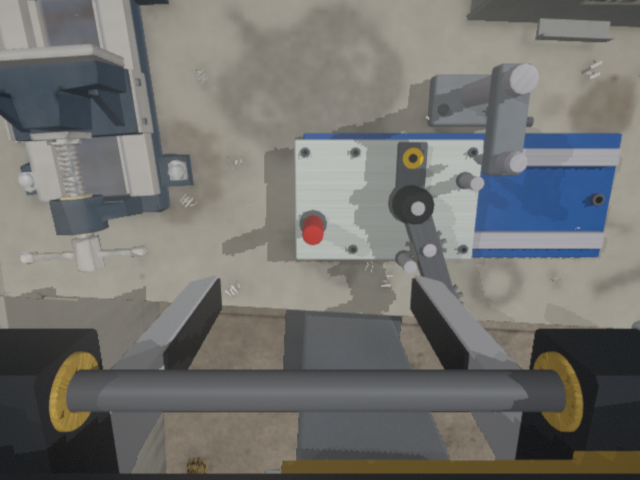

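The wrist view shows the handle cap at (313,235) against a prediction of (315,234), and the ring at (413,158) against (414,156). So the positions agree to about 1 mm. The punch tip is hidden behind the stand arm. Next I descend and grip the handle.

carry_out(
  targets=[
    {"x": 0, "y": 0, "z": 0.035, "roll": 0},
    {"x": 0, "y": 0, "z": 0.075, "roll": 0},
    {"x": 0, "y": 0, "z": 0.115, "roll": 0},
    {"x": 0, "y": 0, "z": 0.145, "roll": 0},
    {"x": 0, "y": 0, "z": 0.158, "roll": 0},
  ],
)

```text
time: 2.35
ee_pos: [0.4906, 0.1104, 0.056]
orientation: [1.0, 0.028, -0.002, 0.001]
ft_force: [-0.3, 0.4, 0.4]
grip_width: 0.0939
grip_force: 0.0
```

carry_out(
  targets=[
    {"x": 0, "y": 0, "z": 0, "roll": 0},
    {"x": 0, "y": 0, "z": 0, "roll": 0},
    {"x": 0, "y": 0, "z": 0, "roll": 0},
    {"x": 0, "y": 0, "z": 0, "roll": 0},
    {"x": 0, "y": 0, "z": 0, "roll": 0},
  ],
  gripper=0,
)

```text
time: 2.85
ee_pos: [0.4932, 0.1135, 0.0593]
orientation: [1.0, 0.03, 0.001, -0.0]
ft_force: [0.7, -0.4, -0.3]
grip_width: 0.0573
grip_force: 0.0
```

carry_out(
  targets=[
    {"x": 0, "y": 0, "z": 0, "roll": 0},
    {"x": 0, "y": 0, "z": 0, "roll": 0},
    {"x": 0, "y": 0, "z": 0, "roll": 0},
  ],
)

```text
time: 3.15
ee_pos: [0.4927, 0.1135, 0.0586]
orientation: [1.0, 0.03, 0.0, -0.0]
ft_force: [0.1, 0.4, 0.0]
grip_width: 0.0336
grip_force: 0.0
```

```bash
python3 - <<'E'
from h import *; from plant import env
s=env.read_state();print(s["time"],s["ee_pos"],s["grip_width"],s["grip_force"],s["ft_force"])
c=env.get_calibration("wrist"); cv2.imwrite("pics/w2.png",env.capture("wrist"))
for n,p in dict(ring=(.5566,.0318,.036),tip=(.559,-.0235,.044)).items(): print(n,w2px(c,p).round(1))
E
```

```text
3.15 [0.49266803 0.1134793  0.05858703] 0.033623062890982935 0.0 [0.13870074 0.37921973 0.01746134]
ring [490.9 169.2]
tip [616.9 172.5]
```

View pics/w2.png

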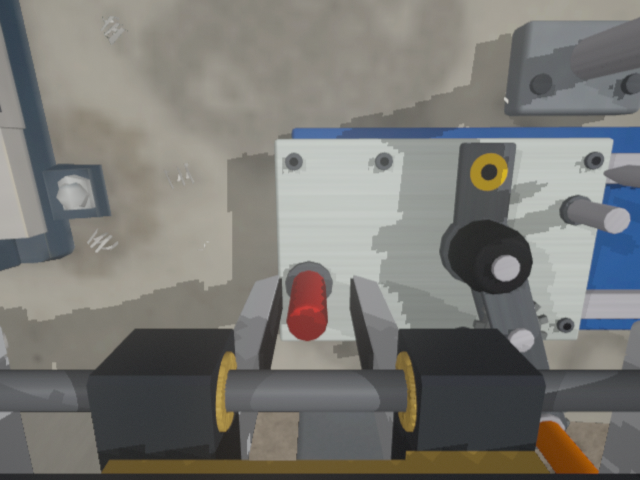

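The open fingers straddle the handle at (308,305). The hole is at (489,172) and the punch tip is visible at about (606,174). I keep closing and compute the offset.

carry_out(
  targets=[
    {"x": 0, "y": 0, "z": 0, "roll": 0},
    {"x": 0, "y": 0, "z": 0, "roll": 0},
    {"x": 0, "y": 0, "z": 0, "roll": 0},
    {"x": 0, "y": 0, "z": 0, "roll": 0},
    {"x": 0, "y": 0, "z": 0, "roll": 0},
  ],
)

```text
time: 3.7
ee_pos: [0.4925, 0.116, 0.0585]
orientation: [1.0, 0.031, 0.0, -0.001]
ft_force: [-1.1, 6.0, 0.1]
grip_width: 0.0175
grip_force: 30.0
```

```bash
cat >> h.py <<'E'
def ring(im,c,z=.036):
    h=cv2.cvtColor(im,cv2.COLOR_BGR2HSV); m=cv2.inRange(h,(20,150,120),(35,255,255)); m[300:]=0
    k,l,st,_=cv2.connectedComponentsWithStats(m); i=1+st[1:,4].argmax()
    (u,v),a,_=cv2.fitEllipse(cv2.convexHull(np.argwhere(l==i)[:,::-1].astype(np.float32)))
    return np.array([u,v]),px2w(c,(u,v),z)
E
python3 - <<'E'
from h import *; from plant import env
s=env.read_state();c=env.get_calibration("wrist"); im=env.capture("wrist"); cv2.imwrite("pics/w3.png",im)
print(s["ee_pos"],s["grip_width"],s["grip_force"],s["ft_force"])
print(ring(im,c)); print("tip",px2w(c,(606,174),.044))
y=np.array([-np.sin(np.radians(3.4)),np.cos(np.radians(3.4))])
d=ring(im,c)[1]-px2w(c,(606,174),.044); print("along bed y",d[:2]@y)
cv2.imwrite("pics/w3c.png",cv2.resize(im[140:210,560:640],None,fx=8,fy=8,interpolation=cv2.INTER_CUBIC))
E
```

```text
[0.49250399 0.11602995 0.05846442] 0.01746719918377629 30.000053644180298 [-1.05131872  5.96300266  0.06355377]
(array([496.82476807, 171.92277527]), array([0.55551009, 0.03159714, 0.036     ]))
tip [ 0.55812333 -0.01550108  0.044     ]
along bed y 0.04717029579522703
```

View pics/w3c.png

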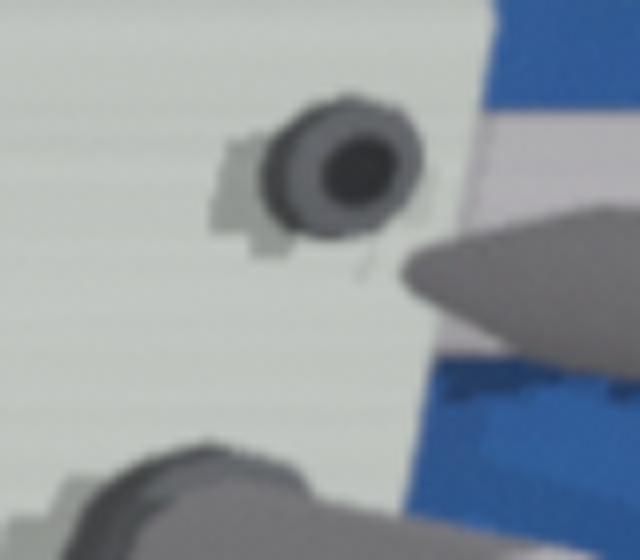

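The handle is gripped and the carriage hasn't moved. In this crop the tip is at full-image (611.5,174), so about 49 mm remains. I slide most of it, then measure again.

carry_out(
  targets=[
    {"x": 0, "y": 0.01, "z": 0, "roll": 0},
    {"x": 0, "y": 0.02, "z": 0, "roll": 0},
    {"x": 0, "y": 0.03, "z": 0, "roll": 0},
    {"x": 0, "y": 0.04, "z": 0, "roll": 0},
    {"x": 0, "y": 0.048, "z": 0, "roll": 0},
  ],
)

```text
time: 4.25
ee_pos: [0.4955, 0.069, 0.0585]
orientation: [1.0, 0.031, 0.0, -0.002]
ft_force: [-1.3, 8.6, -1.2]
grip_width: 0.0173
grip_force: 30.0
```

carry_out(
  targets=[
    {"x": 0, "y": 0, "z": 0, "roll": 0},
    {"x": 0, "y": 0, "z": 0, "roll": 0},
    {"x": 0, "y": 0, "z": 0, "roll": 0},
  ],
)

```text
time: 4.55
ee_pos: [0.4956, 0.0671, 0.0585]
orientation: [1.0, 0.031, 0.0, -0.001]
ft_force: [-0.0, 5.7, -0.1]
grip_width: 0.0174
grip_force: 30.0
```

```bash
python3 - <<'E'
from h import *; from plant import env
s=env.read_state();c=env.get_calibration("wrist"); im=env.capture("wrist"); cv2.imwrite("pics/w4.png",im)
print(s["ee_pos"],s["grip_width"],s["grip_force"],s["ft_force"])
print(ring(im,c)); print("tip pred",w2px(c,(.558,-.0175,.044)))
u,v=ring(im,c)[0].astype(int); print(u-50,v-45)
cv2.imwrite("pics/w4c.png",cv2.resize(im[v-45:v+45,u-50:u+70],None,fx=6,fy=6,interpolation=cv2.INTER_CUBIC))
E
```

```text
[0.49561785 0.06706907 0.0584755 ] 0.01737156330170252 29.999131858348846 [-0.02779206  5.70968081 -0.09865711]
(array([496.56149292, 171.63581848]), array([ 0.55867185, -0.0173338 ,  0.036     ]))
tip pred [504.39442104 174.42620114]
446 126
```

View pics/w4c.png

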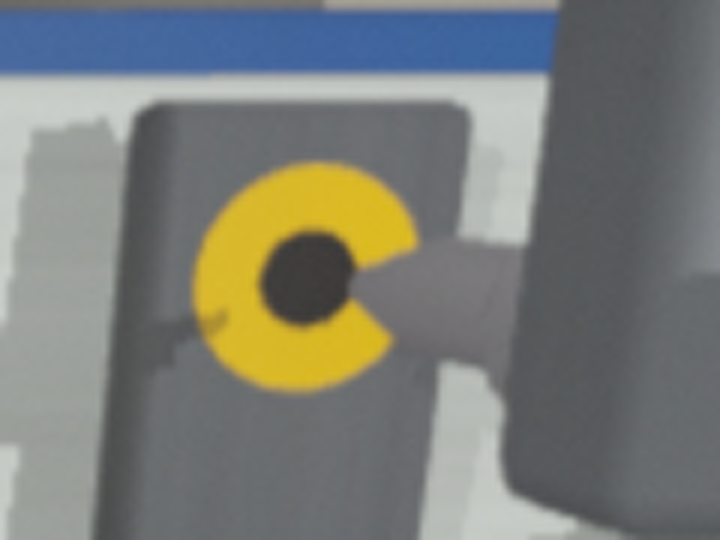

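The tip is at about (505,173.5) and the hole at (497.5,172). After correcting for height they line up to about 0.5 mm. I relax the side force, release the handle and rise.

carry_out(
  targets=[
    {"x": 0, "y": -0.002, "z": 0, "roll": 0},
    {"x": 0, "y": -0.002, "z": 0, "roll": 0},
  ],
)

```text
time: 4.8
ee_pos: [0.4956, 0.0671, 0.0585]
orientation: [1.0, 0.03, 0.0, 0.0]
ft_force: [1.0, 1.3, 0.3]
grip_width: 0.0171
grip_force: 30.0
```

carry_out(
  targets=[
    {"x": 0, "y": 0, "z": 0, "roll": 0},
    {"x": 0, "y": 0, "z": 0, "roll": 0},
    {"x": 0, "y": 0, "z": 0, "roll": 0},
    {"x": 0, "y": 0, "z": 0, "roll": 0},
  ],
  gripper=36,
)

```text
time: 5.2
ee_pos: [0.4953, 0.0672, 0.0585]
orientation: [1.0, 0.03, -0.0, 0.0]
ft_force: [0.0, -0.8, 0.4]
grip_width: 0.0337
grip_force: 0.0
```

carry_out(
  targets=[
    {"x": 0, "y": 0, "z": -0.02, "roll": 0},
    {"x": 0, "y": 0, "z": -0.05, "roll": 0},
    {"x": 0, "y": 0, "z": -0.08, "roll": 0},
    {"x": 0, "y": 0, "z": -0.1, "roll": 0},
  ],
)

```text
time: 5.6
ee_pos: [0.4959, 0.0674, 0.1603]
orientation: [1.0, 0.03, 0.001, -0.0]
ft_force: [0.1, -0.2, 0.7]
grip_width: 0.0336
grip_force: 0.0
```

carry_out(
  targets=[
    {"x": -0.014, "y": 0.024, "z": 0, "roll": -0.07},
    {"x": -0.028, "y": 0.049, "z": 0, "roll": -0.14},
    {"x": -0.042, "y": 0.073, "z": 0, "roll": -0.21},
    {"x": -0.056, "y": 0.098, "z": 0, "roll": -0.28},
    {"x": -0.07, "y": 0.122, "z": 0, "roll": -0.347},
  ],
)

```text
time: 6.1
ee_pos: [0.4321, -0.0596, 0.1586]
orientation: [0.979, 0.203, 0.0, 0.0]
ft_force: [0.5, 0.8, -0.0]
grip_width: 0.0338
grip_force: 0.0
```

carry_out(
  targets=[
    {"x": 0, "y": 0, "z": 0, "roll": 0},
    {"x": 0, "y": 0, "z": 0, "roll": 0},
  ],
)

```text
time: 6.3
ee_pos: [0.4329, -0.0588, 0.1586]
orientation: [0.98, 0.201, 0.0, -0.0]
ft_force: [0.8, -0.2, -0.0]
grip_width: 0.034
grip_force: 0.0
```

```bash
python3 - <<'E'
from h import *; from plant import env
s=env.read_state();c=env.get_calibration("wrist"); im=env.capture("wrist"); cv2.imwrite("pics/w5.png",im)
print(s["ee_pos"],s["orientation"],s["grip_width"],s["ft_force"])
for n,p in dict(sltop=(.433,-.059,.095),slbase=(.433,-.059,.061),pivot=(.52,-.0205,.066),ring=(.5584,-.0178,.036)).items(): print(n,w2px(c,p).round(1))
t=env.get_calibration("top");it=env.capture("top");cv2.imwrite("pics/t5.png",it)
E
```

```text
[ 0.43285258 -0.05882232  0.15861249] [ 9.79630070e-01  2.00810537e-01  2.29190367e-04 -4.27531356e-05] 0.03395152846415685 [ 0.79407763 -0.20805929 -0.02903294]
sltop [316.  259.9]
slbase [316.  245.7]
pivot [314.3 103.7]
ring [332.8  51.9]
```

View pics/w5.png

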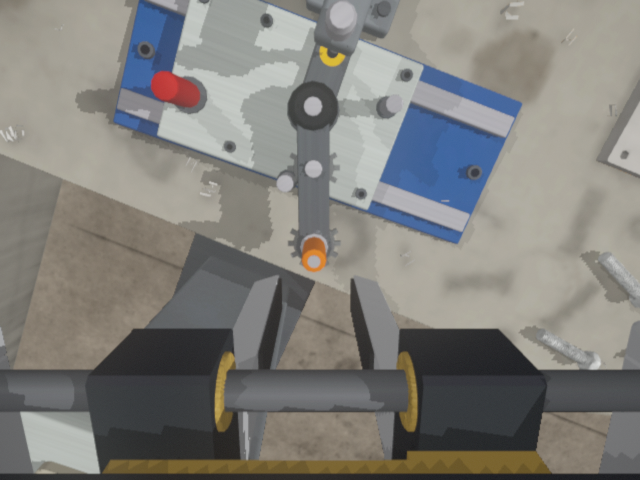

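The sleeve cap is at (314,261), within 1 mm of the prediction. The arm points straight along the tool's x axis, and the ring at (332,55) still sits under the punch. I lower the fingers so they straddle the sleeve and narrow the gap.

carry_out(
  targets=[
    {"x": 0, "y": -0.001, "z": 0.02, "roll": 0},
    {"x": 0, "y": -0.001, "z": 0.04, "roll": 0},
    {"x": 0, "y": -0.001, "z": 0.06, "roll": 0},
    {"x": 0, "y": -0.001, "z": 0.072, "roll": 0},
    {"x": 0, "y": -0.001, "z": 0.0785, "roll": 0},
  ],
)

```text
time: 6.9
ee_pos: [0.4325, -0.0562, 0.0789]
orientation: [0.979, 0.203, -0.001, -0.0]
ft_force: [-0.5, -0.0, -0.0]
grip_width: 0.0339
grip_force: 0.0
```

carry_out(
  targets=[
    {"x": 0, "y": 0, "z": 0, "roll": 0},
    {"x": 0, "y": 0, "z": 0, "roll": 0},
    {"x": 0, "y": 0, "z": 0, "roll": 0},
    {"x": 0, "y": 0, "z": 0, "roll": 0},
  ],
  gripper=24,
)

```text
time: 7.3
ee_pos: [0.4329, -0.0576, 0.0806]
orientation: [0.979, 0.202, 0.001, 0.0]
ft_force: [-0.4, -0.4, 0.9]
grip_width: 0.0228
grip_force: 0.0
```

carry_out(
  targets=[
    {"x": 0.0001, "y": 0.0048, "z": 0, "roll": -0.05},
    {"x": 0.0005, "y": 0.0095, "z": 0, "roll": -0.1},
    {"x": 0.0011, "y": 0.0142, "z": 0, "roll": -0.15},
    {"x": 0.0019, "y": 0.0189, "z": 0, "roll": -0.2},
    {"x": 0.003, "y": 0.0235, "z": 0, "roll": -0.25},
  ],
)

```text
time: 7.8
ee_pos: [0.4444, -0.0774, 0.0804]
orientation: [0.946, 0.324, 0.0, -0.0]
ft_force: [-1.5, 2.0, 0.9]
grip_width: 0.0223
grip_force: 1.2
```

```bash
python3 - <<'E'
from h import *; from plant import env
s=env.read_state();c=env.get_calibration("wrist"); im=env.capture("wrist"); cv2.imwrite("pics/w6.png",im)
print(s["time"],s["ee_pos"],s["orientation"],s["grip_width"],s["grip_force"],s["ft_force"])
r=R.from_euler("z",.25).as_matrix(); P=np.array([.52,-.0205,0])
print(P+r@(np.array([.4328,-.0585,.08])-P))
cv2.imwrite("pics/w6s.png",im)
E
```

```text
7.8 [ 0.4444161  -0.07740939  0.08040042] [ 9.46161975e-01  3.23693363e-01  1.65924545e-04 -3.09598095e-04] 0.022288648265273322 1.1814937368035316 [-1.46094722  2.00453668  0.91707138]
[ 0.44491219 -0.0788923   0.08      ]
```

View pics/w6.png

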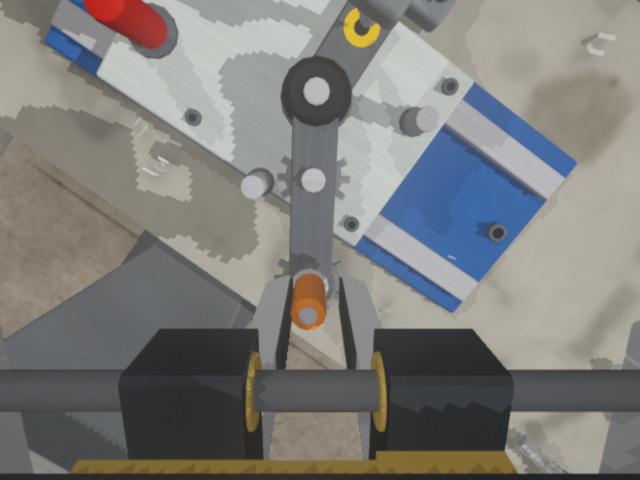

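The picture shows the sleeve at (309,305) between the pads. The left finger is pushing it at about 2.5 N and the arm is swinging with the gripper. I continue along the arc.

carry_out(
  targets=[
    {"x": 0.0001, "y": 0.0048, "z": 0, "roll": -0.05},
    {"x": 0.0005, "y": 0.0095, "z": 0, "roll": -0.1},
    {"x": 0.0011, "y": 0.0142, "z": 0, "roll": -0.15},
    {"x": 0.0019, "y": 0.0189, "z": 0, "roll": -0.2},
    {"x": 0.003, "y": 0.0235, "z": 0, "roll": -0.25},
  ],
)

```text
time: 8.35
ee_pos: [0.4608, -0.094, 0.0803]
orientation: [0.899, 0.439, -0.0, -0.0]
ft_force: [-1.8, 2.5, 1.3]
grip_width: 0.0229
grip_force: 1.3
```

carry_out(
  targets=[
    {"x": 0.0001, "y": 0.0048, "z": 0, "roll": -0.05},
    {"x": 0.0005, "y": 0.0095, "z": 0, "roll": -0.1},
    {"x": 0.0011, "y": 0.0142, "z": 0, "roll": -0.15},
    {"x": 0.0019, "y": 0.0189, "z": 0, "roll": -0.2},
    {"x": 0.003, "y": 0.0235, "z": 0, "roll": -0.25},
  ],
)

```text
time: 8.85
ee_pos: [0.4806, -0.1061, 0.0802]
orientation: [0.837, 0.547, -0.001, -0.001]
ft_force: [-2.6, 2.6, 2.3]
grip_width: 0.0229
grip_force: 1.5
```

carry_out(
  targets=[
    {"x": 0.0001, "y": 0.0048, "z": 0, "roll": -0.05},
    {"x": 0.0005, "y": 0.0095, "z": 0, "roll": -0.1},
    {"x": 0.0011, "y": 0.0142, "z": 0, "roll": -0.15},
    {"x": 0.0019, "y": 0.0189, "z": 0, "roll": -0.2},
    {"x": 0.003, "y": 0.0235, "z": 0, "roll": -0.25},
  ],
)

```text
time: 9.35
ee_pos: [0.5027, -0.1131, 0.0801]
orientation: [0.762, 0.647, -0.001, -0.001]
ft_force: [-3.5, 2.3, 2.7]
grip_width: 0.0225
grip_force: 1.7
```

carry_out(
  targets=[
    {"x": 0.0001, "y": 0.0048, "z": 0, "roll": -0.05},
    {"x": 0.0005, "y": 0.0095, "z": 0, "roll": -0.1},
    {"x": 0.0011, "y": 0.0142, "z": 0, "roll": -0.15},
    {"x": 0.0019, "y": 0.0189, "z": 0, "roll": -0.2},
  ],
)

```text
time: 9.75
ee_pos: [0.5211, -0.1147, 0.08]
orientation: [0.694, 0.72, -0.001, -0.001]
ft_force: [-3.5, 1.7, 3.5]
grip_width: 0.0225
grip_force: 1.9
```

```bash
python3 - <<'E'
from h import *; from plant import env
s=env.read_state();c=env.get_calibration("wrist"); im=env.capture("wrist"); cv2.imwrite("pics/w7.png",im)
print(s["time"],s["ee_pos"],s["orientation"],s["grip_width"],s["grip_force"],s["ft_force"])
print("sleeve at stop",[.52-.095*np.sin(np.radians(-3.4)),-.0205-.095*np.cos(np.radians(3.4))])
E
```

```text
9.75 [ 0.52113931 -0.11465136  0.07999768] [ 0.69401276  0.71995996 -0.00146944 -0.00133721] 0.022477525409749788 1.8608726933598518 [-3.50723854  1.6735649   3.53164734]
sleeve at stop [np.float64(0.5256341054897163), np.float64(-0.1153327836527577)]
```

View pics/w7.png

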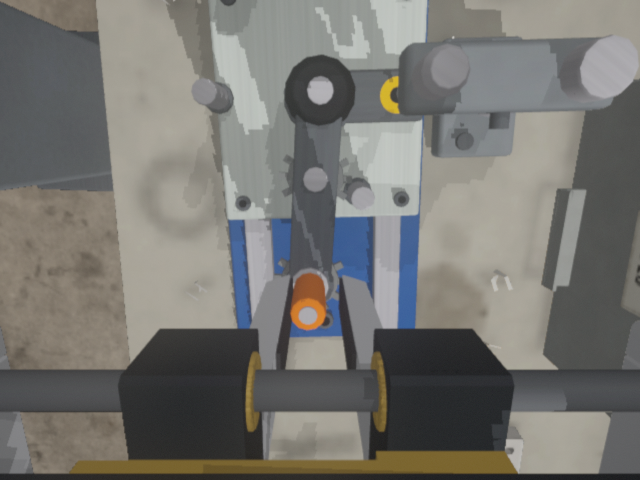

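The arm is just short of its stop pin at (360,190), with the sleeve at (308,312). I press the last millimetres gently.

carry_out(
  targets=[
    {"x": 0, "y": 0.003, "z": 0, "roll": -0.01},
    {"x": 0, "y": 0.005, "z": 0, "roll": -0.02},
    {"x": 0, "y": 0.007, "z": 0, "roll": -0.02},
    {"x": 0, "y": 0.009, "z": 0, "roll": -0.02},
    {"x": 0, "y": 0.009, "z": 0, "roll": -0.02},
  ],
)

```text
time: 10.3
ee_pos: [0.5293, -0.115, 0.0797]
orientation: [0.687, 0.726, -0.002, -0.002]
ft_force: [-7.7, -0.5, 6.9]
grip_width: 0.0223
grip_force: 4.1
```

carry_out(
  targets=[
    {"x": 0, "y": 0.0015, "z": 0, "roll": 0},
    {"x": 0, "y": 0.0015, "z": 0, "roll": 0},
  ],
)

```text
time: 10.5
ee_pos: [0.5295, -0.115, 0.0796]
orientation: [0.688, 0.726, -0.003, -0.002]
ft_force: [-10.4, -0.3, 9.4]
grip_width: 0.0227
grip_force: 5.2
```

The force is now 10 N and the TCP has stopped moving, so the arm is on its stop. I check the carriage and arm angle numerically.

```bash
python3 - <<'E'
from h import *; from plant import env
def cen(im,lo,hi,box):
    h=cv2.cvtColor(im,cv2.COLOR_BGR2HSV);m=cv2.inRange(h,lo,hi);k=np.zeros_like(m);u0,u1,v0,v1=box;k[v0:v1,u0:u1]=m[v0:v1,u0:u1]
    p=np.argwhere(k); return p.mean(0)[::-1],len(p)
im=env.capture("top");c=env.get_calibration("top")
red=((0,190,100),(5,255,255))
for n,i in(("start",cv2.imread("pics/top0.png")),("after slide",cv2.imread("pics/t5.png")),("now",im)):
    uv,k=cen(i,*red,(130,200,250,290)); print(n,uv,k,px2w(c,uv,.07))
w=env.get_calibration("wrist"); iw=env.capture("wrist");cv2.imwrite("pics/w8.png",iw)
uv,k=cen(iw,(5,190,120),(14,255,255),(250,370,260,330)); q=px2w(w,uv,.085)
print("sleeve",uv,k,q,"rim px hole pred",w2px(w,(.5584,-.0178,.036)))
uv=cen(iw,(20,150,120),(35,255,255),(350,450,60,140)); print("ring visible",uv)
# same for left-most ring pixel => ring left edge = centre-9mm along bed frame
h=cv2.cvtColor(iw,cv2.COLOR_BGR2HSV);m=cv2.inRange(h,(20,150,120),(35,255,255))[60:140,350:450];p=np.argwhere(m)
print("ring top/bottom/left px",p[:,0].min()+60,p[:,0].max()+60,p[:,1].min()+350)
r=[w2px(w,(.5584+.009*np.cos(a),-.0178+.009*np.sin(a),.036)) for a in np.linspace(0,6.28,73)]; r=np.array(r);print("pred",r.min(0),r.max(0))
# pivot->arm angle from stop: cap of pivot
g=cv2.HoughCircles(cv2.medianBlur(cv2.cvtColor(iw,cv2.COLOR_BGR2GRAY),3)[50:140,270:380],cv2.HOUGH_GRADIENT,1,50,param1=100,param2=20,minRadius=25,maxRadius=42)
print(g)
s=env.read_state();print(s["time"],s["ft_force"],s["ee_pos"])
E
```

```text
start [144.77319588 269.90721649] 97 [0.48962564 0.11074134 0.07      ]
after slide [nan nan] 0 [nan nan nan]
now [nan nan] 0 [nan nan nan]
sleeve [300.51818182 307.28181818] 110 [ 0.52189895 -0.11587034  0.085     ] rim px hole pred [384.69481961  95.30511143]
ring visible (array([374.71246006,  94.5942492 ]), 313)
ring top/bottom/left px 77 111 368
pred [367.14658418  76.47509091] [402.27118348 113.7120609 ]
[[[37.5 37.5 35.7]]]
10.6 [-10.96752325   1.12150069   8.77870026] [ 0.52952423 -0.11499441  0.07967405]<stdin>:4: RuntimeWarning: Mean of empty slice.
  ret = um.true_divide(
```

The ring edges (77/111/368 px) match the prediction for an aligned hole (76.5/–/367), so the carriage is within about 1 mm. The arm is on the stop with about 10 N of finger force. I hold briefly and hand in.

carry_out(
  targets=[
    {"x": 0, "y": 0, "z": 0, "roll": 0},
    {"x": 0, "y": 0, "z": 0, "roll": 0},
    {"x": 0, "y": 0, "z": 0, "roll": 0},
    {"x": 0, "y": 0, "z": 0, "roll": 0},
  ],
)

```text
time: 11.0
ee_pos: [0.5295, -0.115, 0.0797]
orientation: [0.687, 0.726, -0.003, -0.002]
ft_force: [-10.2, 1.7, 8.4]
grip_width: 0.0225
grip_force: 5.2
```

```bash
python3 -c "
from plant import env
s=env.read_state();print(s['ft_force'],s['ee_pos']);print(env.hand_in())"
```

```text
[-10.19157142   1.74233658   8.41949429] [ 0.52952146 -0.1149854   0.07966542]
the job is handed in; nothing more can be done
None
```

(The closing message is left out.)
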